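# Set the coffee stand's collar and swing its bar across

## Task

Get the pour-over coffee stand ready: spin the knurled brass collar up its threaded rod until its top face stands 2 mm below the height of the flat metal bar's underside (2 mm more or less is all right). Then push the bar round its pivot pin over the cup until its notch is fully home around the rod above the collar. Leave the cup and everything else on the worktop where they are.

Things in the scene. Friction and masses are not known exactly. Their poses are not given: they have to be found in the camera images.
- stand: Pour-over stand, fixed: dark wooden board 130 x 260 x 20 mm (its x, y, z). Origin: centre of the board's underside, on the worktop. At y = +85 mm stands the plain steel pivot post, 22 mm thick, with a small brass cap (top at z = 145 mm), which carries the bar; at y = -85 mm the upright threaded steel rod, 19 mm thick, top at z = 147 mm. Place and heading vary.
- collar_top (a point): Centre of the top face of the knurled brass collar, on the rod's axis. Collar: round, 58 mm across, reaching 26 mm down from here; the rod sticks out above it (up to 33 mm). Right-hand thread: turned anticlockwise seen from above it climbs 20 mm a turn. Starts too low, 114 to 120 mm above the worktop; right is 128 mm (126 to 130). Turns easily (0.06 N m), stays where left.
- collar (a joint): Turn of the collar in rad, growing as it is turned anticlockwise from above (climbing); the top face stands 100 mm + 3.183 mm x value above the worktop. Range 0 to 11.3; the right height is 8.8 rad.
- bar (a joint): Swing of the flat metal bar about the pivot post, rad: 0 = fully home across to the rod, the rod at the bottom of its notch (hard stop). At the start it is open, 0.8 to 1.2, its free end on the stand's -x side, nearer the robot; seen from above it closes anticlockwise. It swings level, stays where left (about 0.1 N m), and is blocked by a collar higher than its underside.
- bar_underside (a point): Point on the bar's underside, 141 mm from the pivot axis, always 130 mm above the worktop. Bar: 8 mm thick, 205 mm long from the pivot axis; flat ring (84 mm outside, 62 mm hole) centred at 85 mm; end plate 56 mm wide from 123 to 205 mm, with a 22 mm wide notch at 170 mm in its closing edge. Frame: x along the bar away from the pivot, y to the closing side, z up.
- bar_edge (a point): Middle of the straight trailing edge of the bar's end plate, the place to push: 165 mm along the bar from the pivot axis, 28 mm behind its centre line, at half its thickness (134 mm above the worktop). Same axes as bar_underside: push along +y of this frame.
- espresso_cup: Small white cup, 49 mm high, 59 mm wide, standing loose on the stand's board midway between the uprights, top rim 69 mm above the worktop. Origin under its foot, 13 mm from the bowl's axis. To be left alone.
- mug_a: Blue mug, 94 mm high, 82 mm wide with a handle; bystander to the right. Origin at its foot.
- honey_jar: Round jar with a dark lid, 65 mm wide, 86 mm high; bystander to the right. Origin at its foot.
- spice_jar: Spice jar with a red lid, 45 mm wide, 106 mm high; bystander to the left. Origin at its foot.
- lemon: Lemon, 71 x 53 x 51 mm; bystander near the front to the right. Origin at its underside.
- teaspoon: Teaspoon, 132 mm long, lying at the front right; bystander.

How it is judged:
By the outcome, as a careful person would: the job done as asked, in the order asked, and still so for the second after the job is handed in, with the robot touching nothing.
It also fails if it takes over 62 s, if anything falls off the work surface, if the arm or the gripper's body presses on something with over 40 N, if the wrist force passes 120 N, or if a joint passes its speed limit or range.

## Robot

A 6-joint arm with a two-finger parallel gripper is mounted at the origin on a cart in front of the work surface, level with it; the furniture and walls round the work are solid. World frame = base frame: x ahead of the robot, y to its left, z up, the work surface at z = 0. Lengths are in m, angles in rad, forces in N, time in s.
With the tool pointing down it reaches from about 0.3 to 0.775 m from the base axis. Payload 14.6 kg.
Tool frame: the origin (TCP) lies at the centre of the arm's flange, where the gripper is bolted on; the fingertips stand 199 mm ahead of it and the grasp point (between the pads) lies ctrl.tcp_to_grasp ahead of it (ctrl.tcp_to_grasp is the distance from the TCP to the grasp point, in m); z points along the fingers, y is the line along which they close (so a half turn about z gives the same grasp; the last joint's range is limited). The gripper opens to 94 mm and grips with 3 to 60 N. Pads are 16 mm wide; open, the fingers measure 119 mm over their backs; the gripper's body (75 mm by 177 mm) begins 78 mm behind the grasp point.
Start: joints at [-1.382, 0.3, 1.521, -0, 1.321, -0.067], TCP at [0.139, -0.532, 0.405] pointing down, gripper open.
Joint ranges: [-3.03, 3.03], [-0.79, 2.21], [0.23, 2.52], [-1.04, 4.18], [0, 3.07], [-2.55, 2.55]. Speed limits (rad/s): [2.22, 2.22, 2.57, 3.14, 3.14, 3.14].

## Interface

Orientations are given as [roll, pitch, yaw] about the fixed x, y, z axes, in that order (R = Rz(yaw) Ry(pitch) Rx(roll)).
In Python, from station import ctrl gives the robot as it stands. The module is installed in compiled form; this text tells all that it offers.
- The arm moves only by the shell command python3 -m jog 'ROWS' [OPENING] [FORCE]. ROWS is JSON, a list of rows, each a list of 6 numbers: the shift along the tool's x, y, z in cm, then the turn, a rotation vector about the tool's x, y, z in rad. In form: [[tx, ty, tz, ax, ay, az], ...]. A call has 1 to 8 rows; each row is the pose to reach, as a shift and turn from the pose commanded when the call began, along the tool's axes at that moment; what a row does not reach only later rows make up. A row lasts 1/10 s, in which the tool goes at most 50 mm and 8.59 degrees, less where a joint would pass 70% of its speed; a pose out of reach is approached as far as the arm can. A call with a gripper value outside its range is refused whole. OPENING is the opening in per cent of the stroke, from 0 (shut) to 100 (fully open), set as the call begins (- or left out, the last holds). The fingers move at their own pace and stop on an object; FORCE is the grip in N (left out, the last holds). Time passes only in rows, so rows that repeat a pose let the fingers close. It gives the time, the measured TCP pose, the force, the opening and the grip force at its end, in the units of the state.
- ctrl.get_obs(): the state, without advancing time (a new reading comes with each control period).
- ctrl.camera(name): name is "side" or "top"; returns a dict with "img" (384x512x3 uint8, blue, green, red), "intrinsics" (3x3 intrinsics, pixels), "R" (3x3) and "t" (3): a world point X has camera coordinates R X + t. Camera axes: x right, y down, z forward; pixel columns grow to the right and rows downward; lengths in m; the calibration is good to about 2 mm. A picture is of the moment at which its call begins. There is no depth.
- ctrl.hand_in(): hands the job in; it is judged then, once.
The state is a dict: "time_s": time; "qpos": joint angles; "joint_vel": joint speeds; "tau": joint torques, N m; "ee_pos": TCP position; "eef_rot": TCP orientation; "force": force on the tool from outside, world axes, zero at the start; "moment": the same for the moment, N m; "grip_width": finger opening in m; "grip_force": force on a finger pad.
Only numpy, scipy, OpenCV 4.12 (cv2) and the standard library are available. Lean on these libraries where they do the work, as an engineer would, in place of code of your own. Each camera call takes 0.05 s, during which the arm holds its last target. There are 200 camera calls.

## Working session

There is one attempt and no reset: what is moved stays moved. The work goes in short steps, Python scripts to look and compute and a shell command to move; the robot and the scene stay as the last step left them, time stands still between calls to the robot, and variables do not carry over. Pictures are saved under pics/ and viewed, at most 10 in all, crops included, and the job is handed in when it is done.

```bash
mkdir -p pics
python3 - <<'E'
from station import ctrl
import cv2,json,numpy as np
o=ctrl.get_obs();print({k:np.round(v,3).tolist() for k,v in o.items()},ctrl.tcp_to_grasp)
for n in("top","side"):
    c=ctrl.camera(n);cv2.imwrite(f"pics/{n}0.png",c["img"]);np.savez(f"{n}.npz",K=c["intrinsics"],R=c["R"],t=c["t"])
    print(n,c["intrinsics"],c["R"],c["t"])
E
```

```text
{'time_s': 0.0, 'qpos': [-1.382, 0.3, 1.522, -0.0, 1.321, -0.067], 'joint_vel': [0.0, 0.001, -0.001, -0.0, -0.001, -0.002], 'tau': [0.002, -53.181, -35.274, 0.071, 0.024, -0.0], 'ee_pos': [0.139, -0.532, 0.404], 'eef_rot': [-3.14, -0.0, 0.256], 'force': [0.348, -0.906, -0.832], 'moment': [-0.01, -0.001, 0.025], 'grip_force': 0.0, 'grip_width': 0.094} 0.1804
top [[442.90062196   0.         255.72238397]
 [  0.         442.90062196 189.73806043]
 [  0.           0.           1.        ]] [[-1.18388075e-02 -9.99929882e-01  2.73297256e-04]
 [-9.93645022e-01  1.17338004e-02 -1.11945917e-01]
 [ 1.11934861e-01 -1.59686662e-03 -9.93714263e-01]] [-0.07155826  0.53563097  1.46447986]
side [[404.41356997   0.         257.44194828]
 [  0.         404.41356997 190.73201816]
 [  0.           0.           1.        ]] [[ 0.93884765 -0.34350908 -0.02380351]
 [-0.15558387 -0.36152533 -0.91928945]
 [ 0.3071787   0.86677618 -0.39286168]] [-0.54778259  0.14671311  1.54607174]
```

View pics/top0.png

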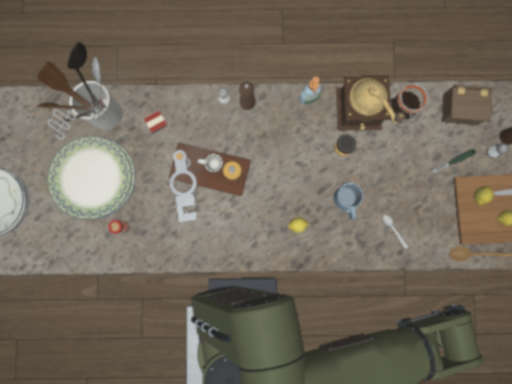

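View pics/side0.png

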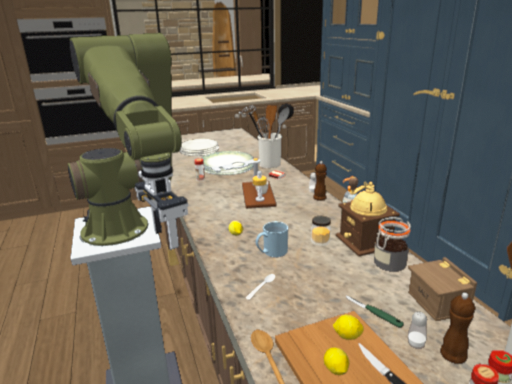

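The top view shows the pivot cap near (180,157), the ring at (183,183), the end plate at (186,207), the collar at (232,170) and the cup at (212,162). I'll zoom in on these.

```bash
cat > h.py <<'E'
import numpy as np,cv2
from station import ctrl
def ray(n,px,z):
    c=np.load(n+".npz");d=c["R"].T@np.linalg.solve(c["K"],[px[0],px[1],1]);o=-c["R"].T@c["t"]
    return o+d*(z-o[2])/d[2]
def proj(n,X):
    c=np.load(n+".npz");p=c["K"]@(c["R"]@np.array(X)+c["t"]);return p[:2]/p[2]
E
python3 - <<'E'
from h import *
a=cv2.imread("pics/top0.png");A=cv2.resize(a[135:230,160:260],None,fx=6,fy=6,interpolation=cv2.INTER_CUBIC)
cv2.imwrite("pics/topc.png",A)
s=cv2.imread("pics/side0.png");cv2.imwrite("pics/sidec.png",cv2.resize(s[160:215,225:295],None,fx=8,fy=8,interpolation=cv2.INTER_CUBIC))
hsv=cv2.cvtColor(a,cv2.COLOR_BGR2HSV)
m=cv2.inRange(hsv,(10,120,120),(35,255,255));m[:,:165]=0;m[:,260:]=0;m[:140]=0;m[230:]=0
n,l,st,ce=cv2.connectedComponentsWithStats(m);print(st,ce)
for i in range(1,n):print(ray("top",ce[i],.117 if st[i,4]>60 else .145))
E
```

```text
[[     0      0    512    384 196355]
 [   178    155      2      2      3]
 [   222    160     20     20    250]] [[255.53127244 191.52787044]
 [178.66666667 155.66666667]
 [231.86       170.04      ]]
[0.6323296 0.162997  0.145    ]
[ 0.58914536 -0.00230954  0.117     ]
```

View pics/topc.png

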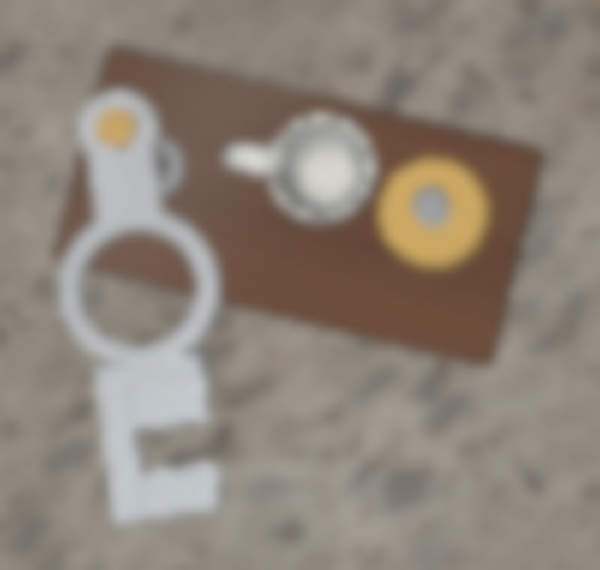

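View pics/sidec.png

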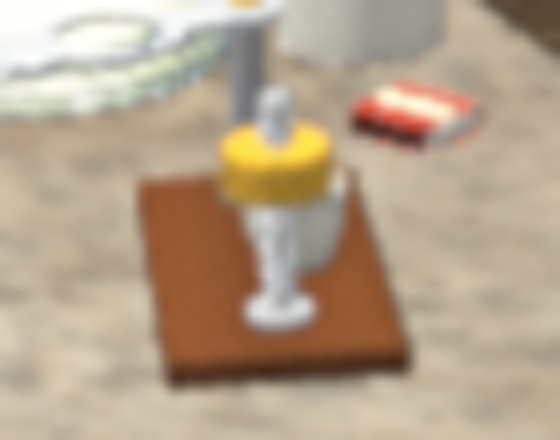

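Run:
```python
from h import *
c=lambda u,v:(u/6+160-.4,v/6+135-.4)
B=[ray("top",c(*p),.02)[:2] for p in((112,47),(541,150),(490,362),(52,258))]
ctr=np.mean(B,0);e=(B[0]-B[1]+B[3]-B[2]);e/=np.hypot(*e);print("board",ctr,e,"pivot",ctr+.085*e,"rod",ctr-.085*e)
P=ray("top",c(117,127),.145);R=ray("top",c(432,206),.147);C=ray("top",c(433,213),.117)
print("img pivot",P,"rod",R,"collar",C,np.linalg.norm((P-R)[:2]))
ring=ray("top",c(139,288),.138);pl=[ray("top",c(*p),.138) for p in((118,523),(216,510),(97,370),(207,360))]
print(ring,np.linalg.norm((ring-P)[:2]),pl)
v=(ring-P)[:2];d=(R-P)[:2];print("bar dir",np.arctan2(v[1],v[0]),"closed",np.arctan2(d[1],d[0]))
# side: collar colour mask
s=cv2.imread("pics/side0.png");m=cv2.inRange(cv2.cvtColor(s,cv2.COLOR_BGR2HSV),(15,150,100),(35,255,255))
m[:170]=0;m[190:]=0;m[:,:245]=0;m[:,275:]=0
M=cv2.moments(m,True);print("side centroid",M["m10"]/M["m00"],M["m01"]/M["m00"],cv2.boundingRect(m))
X=R.copy()
for z in(.147,.12,.114,.107,.101,.094):X[2]=z;print(z,proj("side",X))
```

```text
board [0.61060257 0.07967502] [0.24565039 0.96935849] pivot [0.63148285 0.16207049] rod [ 0.58972229 -0.00272046]
img pivot [0.63199472 0.1616339  0.145     ] rod [ 0.5878966  -0.00308765  0.147     ] collar [ 0.58895512 -0.00201043  0.117     ] 0.17052223582344161
[0.54780886 0.15070961 0.138     ] 0.08489168903480508 [array([0.42535951, 0.1607631 , 0.138     ]), array([0.43147727, 0.11009462, 0.138     ]), array([0.50501837, 0.17229073, 0.138     ]), array([0.50957559, 0.11504396, 0.138     ])]
bar dir -3.0125497723504635 closed -1.8323754781626742
side centroid 258.8804347826087 180.6086956521739 (253, 176, 13, 9)
0.147 [257.86044615 171.61283588]
0.12 [258.01280126 177.7199591 ]
0.114 [258.04639656 179.06661965]
0.107 [258.08547206 180.63295301]
0.101 [258.11886379 181.97145348]
0.094 [258.15770287 183.52830999]
```

```bash
cat >> h.py <<'E'
def to(x,y,z,yaw=None):
    """print the row (cm, rad) from the present pose to TCP x,y,z,yaw tool-down"""
    from scipy.spatial.transform import Rotation as R
    o=ctrl.get_obs();r=R.from_euler("xyz",o["eef_rot"]);yaw=o["eef_rot"][2] if yaw is None else yaw
    print("row",np.round(r.inv().apply(np.array([x,y,z])-o["ee_pos"])*100,2),np.round((r.inv()*R.from_euler("xyz",[np.pi,0,yaw])).as_rotvec(),3),"F",np.round(o["force"],1),"M",np.round(o["moment"],2),"t",round(o["time_s"],2),"q6",np.round(o["qpos"][[0,5]],2),"yaw",np.round(o["eef_rot"][2],3),"p",np.round(o["ee_pos"],4))
E
python3 -m jog '[[56.9,-39.8,0,0,0,0.65],[56.9,-39.8,0,0,0,0.65],[56.9,-39.8,0,0,0,0.65],[56.9,-39.8,0,0,0,0.65],[56.9,-39.8,0,0,0,0.65],[56.9,-39.8,0,0,0,0.65],[56.9,-39.8,0,0,0,0.65],[56.9,-39.8,0,0,0,0.65]]' 32 30
python3 -c "
from h import *
to(.589,-.0025,.38,-.4)"
```

```text
time_s: 0.9
ee_pos: [0.3906, -0.2361, 0.4047]
eef_rot: [-3.142, -0.0, -0.394]
force: [0.2, -0.8, -0.7]
grip_width: 0.0334
grip_force: 0.0
row [  9.34 -29.19   2.47] [-0.    -0.     0.006] F [ 0.2 -0.8 -0.7] M [ 0.04 -0.01 -0.04] t 0.9 q6 [-0.62  1.34] yaw -0.394 p [ 0.3906 -0.2361  0.4047]
```

```bash
python3 -m jog '[[9.3,-29.2,0,0,0,0],[9.3,-29.2,0,0,0,0],[9.3,-29.2,0,0,0,0],[9.3,-29.2,1,0,0,0],[9.3,-29.2,2.5,0,0,0],[9.3,-29.2,2.5,0,0,0],[9.3,-29.2,2.5,0,0,0],[9.3,-29.2,2.5,0,0,0]]'
python3 -c "
from h import *
to(.589,-.0025,.32,-.4)
cv2.imwrite('pics/t1.png',cv2.resize(ctrl.camera('top')['img'][110:240,140:290],None,fx=5,fy=5,interpolation=cv2.INTER_CUBIC))"
```

```text
time_s: 1.7
ee_pos: [0.5882, -0.0031, 0.3786]
eef_rot: [3.141, 0.002, -0.392]
force: [-0.1, -0.7, -0.1]
grip_width: 0.0305
grip_force: 0.0
row [ 0.07 -0.09  5.86] [0.001 0.002 0.008] F [-0.1 -0.7 -0.1] M [0.01 0.03 0.02] t 1.7 q6 [-0.07  1.9 ] yaw -0.392 p [ 0.5882 -0.0031  0.3786]
```

```bash
python3 -m jog '[[0,0,2,0,0,0],[0,0,3.5,0,0,0],[0,0,4.5,0,0,0],[0,0,5.2,0,0,0],[0,0,5.5,0,0,0],[0,0,5.5,0,0,0]]'
python3 -m jog '[[0,0,0.1,0,0,0],[0,0,0.2,0,0,0],[0,0,0.3,0,0,0],[0,0,0.3,0,0,0]]'
python3 -m jog '[[0,0,0.1,0,0,0],[0,0,0.2,0,0,0],[0,0,0.2,0,0,0]]'
python3 -c "
from h import *
to(.589,-.0025,.313,-.4)"
```

```text
time_s: 2.35
ee_pos: [0.5877, -0.0044, 0.3249]
eef_rot: [-3.142, -0.0, -0.395]
force: [0.0, -0.6, 0.1]
grip_width: 0.0299
grip_force: 0.0
time_s: 2.75
ee_pos: [0.5878, -0.004, 0.3217]
eef_rot: [-3.142, 0.0, -0.394]
force: [0.6, -0.2, -0.2]
grip_width: 0.0297
grip_force: 0.0
time_s: 3.05
ee_pos: [0.5878, -0.004, 0.3195]
eef_rot: [3.142, 0.0, -0.394]
force: [-0.5, -0.1, 0.1]
grip_width: 0.0303
grip_force: 0.0
row [ 0.05 -0.19  0.65] [0.    0.    0.006] F [-0.5 -0.1  0.1] M [-0.    0.06 -0.02] t 3.05 q6 [-0.07  1.9 ] yaw -0.394 p [ 0.5878 -0.004   0.3195]
```

```bash
python3 -m jog '[[0.05,-0.15,0.1,0,0,0],[0.05,-0.15,0.1,0,0,0]]'
python3 -m jog '[[0,0,0.1,0,0,0],[0,0,0.1,0,0,0]]'
python3 -m jog '[[0,0,0.1,0,0,0],[0,0,0.1,0,0,0]]'
```

```text
time_s: 3.25
ee_pos: [0.5889, -0.0027, 0.3187]
eef_rot: [3.142, -0.0, -0.394]
force: [-0.3, 0.5, 0.8]
grip_width: 0.03
grip_force: 0.0
time_s: 3.45
ee_pos: [0.5889, -0.0028, 0.3185]
eef_rot: [-3.141, -0.001, -0.394]
force: [-2.4, 0.6, 6.7]
grip_width: 0.0303
grip_force: 3.4
time_s: 3.65
ee_pos: [0.5888, -0.0028, 0.3183]
eef_rot: [-3.141, -0.001, -0.394]
force: [-7.0, 0.3, 14.3]
grip_width: 0.0303
grip_force: 7.1
```

```bash
python3 -m jog '[[0,0,0.1,0,0,0],[0,0,0.1,0,0,0]]'
```

```text
time_s: 3.85
ee_pos: [0.5888, -0.0028, 0.3181]
eef_rot: [-3.141, -0.002, -0.394]
force: [-9.7, 1.0, 21.0]
grip_width: 0.0303
grip_force: 10.8
```

```bash
python3 -m jog '[[0,0,-1,0,0,0],[0,0,-3,0,0,0],[0,0,-4,0,0,0],[0,0,-4,0,0,0]]' 32
python3 -m jog '[[0,0,0,0,0,0],[0,0,0,0,0,0],[0,0,0,0,0,0],[0,0,0,0,0,0],[0,0,0,0,0,0]]' 100
python3 -c "
from h import *
to(.589,-.0025,.2875,-.394)"
```

```text
time_s: 4.25
ee_pos: [0.5889, -0.0029, 0.3571]
eef_rot: [-3.141, -0.002, -0.394]
force: [-0.0, -0.5, -0.2]
grip_width: 0.0299
grip_force: 0.0
time_s: 4.75
ee_pos: [0.5888, -0.0029, 0.3555]
eef_rot: [3.141, 0.0, -0.394]
force: [0.0, -0.2, 0.2]
grip_width: 0.0668
grip_force: 0.0
row [ 0.   -0.04  6.8 ] [ 0.  0. -0.] F [ 0.  -0.2  0.2] M [0.01 0.   0.01] t 4.75 q6 [-0.07  1.9 ] yaw -0.394 p [ 0.5888 -0.0029  0.3555]
```

```bash
python3 -m jog '[[0,0,0,0,0,0],[0,0,0,0,0,0],[0,0,0,0,0,0],[0,0,1.5,0,0,0],[0,0,2.5,0,0,0],[0,0,3.5,0,0,0]]' 100
python3 -m jog '[[0,0,0.8,0,0,0],[0,0,1.6,0,0,0],[0,0,2.4,0,0,0],[0,0,3.0,0,0,0],[0,0,3.3,0,0,0],[0,0,3.3,0,0,0]]'
python3 -m jog '[[0,0,0,0,0,0],[0,0,0,0,0,0],[0,0,0,0,0,0],[0,0,0,0,0,0],[0,0,0,0,0,0],[0,0,0,0,0,0],[0,0,0,0,0,0],[0,0,0,0,0,0]]' 50 25
python3 -c "
from h import *
to(.589,-.0025,.2875,-.394)"
```

```text
time_s: 5.35
ee_pos: [0.5888, -0.0029, 0.32]
eef_rot: [3.141, 0.0, -0.394]
force: [0.7, -0.3, -0.4]
grip_width: 0.0941
grip_force: 0.0
time_s: 5.95
ee_pos: [0.5888, -0.0028, 0.2873]
eef_rot: [3.141, 0.0, -0.394]
force: [0.1, -0.1, -0.1]
grip_width: 0.0938
grip_force: 0.0
time_s: 6.75
ee_pos: [0.5893, -0.0012, 0.2878]
eef_rot: [-3.138, -0.001, -0.393]
force: [9.0, 15.9, -5.4]
grip_width: 0.0575
grip_force: 25.0
row [0.02 0.13 0.03] [-0.004 -0.001  0.001] F [ 9.  15.9 -5.4] M [ 2.84 -1.53 -0.04] t 6.75 q6 [-0.06  1.9 ] yaw -0.393 p [ 0.5893 -0.0012  0.2878]
```

```bash
python3 -m jog '[[0,-0.15,0,0,0,0],[0,-0.25,0,0,0,0],[0,-0.25,0,0,0,0]]'
python3 -c "
from h import *
to(.589,-.0025,.2875,-.394)"
```

```text
time_s: 7.05
ee_pos: [0.5898, -0.0005, 0.2877]
eef_rot: [-3.141, 0.0, -0.394]
force: [1.3, 2.7, -0.9]
grip_width: 0.0575
grip_force: 25.0
row [0.   0.22 0.02] [-0.  0. -0.] F [ 1.3  2.7 -0.9] M [ 0.61 -0.3   0.01] t 7.05 q6 [-0.06  1.9 ] yaw -0.394 p [ 5.898e-01 -5.000e-04  2.877e-01]
```

```bash
python3 -m jog '[[0,0,-0.025,0,0,-0.08],[0,0,-0.06,0,0,-0.2],[0,0,-0.1,0,0,-0.32],[0,0,-0.14,0,0,-0.44],[0,0,-0.18,0,0,-0.56],[0,0,-0.21,0,0,-0.66],[0,0,-0.22,0,0,-0.7],[0,0,-0.22,0,0,-0.7]]'
python3 -c "
from h import *
to(.59,0,.2875,-.394)"
```

```text
time_s: 7.85
ee_pos: [0.5898, -0.0009, 0.2899]
eef_rot: [3.141, -0.0, 0.306]
force: [1.7, -1.8, -2.6]
grip_width: 0.0575
grip_force: 25.0
row [ 0.05 -0.08  0.24] [ 0.  -0.   0.7] F [ 1.7 -1.8 -2.6] M [-0.1  -0.29  0.03] t 7.85 q6 [-0.06  1.2 ] yaw 0.306 p [ 0.5898 -0.0009  0.2899]
```

```bash
python3 -m jog '[[0,0,-0.03,0,0,-0.1],[0,0,-0.07,0,0,-0.23],[0,0,-0.12,0,0,-0.38],[0,0,-0.17,0,0,-0.53],[0,0,-0.21,0,0,-0.67],[0,0,-0.26,0,0,-0.81],[0,0,-0.3,0,0,-0.94],[0,0,-0.32,0,0,-1.0]]'
python3 -m jog '[[0,0,-0.03,0,0,-0.1],[0,0,-0.07,0,0,-0.23],[0,0,-0.12,0,0,-0.38],[0,0,-0.17,0,0,-0.53],[0,0,-0.21,0,0,-0.67],[0,0,-0.26,0,0,-0.81],[0,0,-0.3,0,0,-0.94],[0,0,-0.3,0,0,-0.94]]'
python3 -c "
from h import *
to(.59,0,.2959,-.394)"
```

```text
time_s: 8.65
ee_pos: [0.5901, -0.0012, 0.2932]
eef_rot: [3.139, 0.001, 1.309]
force: [8.1, -5.0, -4.7]
grip_width: 0.0574
grip_force: 25.0
time_s: 9.45
ee_pos: [0.5904, -0.001, 0.2962]
eef_rot: [3.139, 0.003, 2.249]
force: [14.8, -3.5, -7.9]
grip_width: 0.0577
grip_force: 25.0
row [0.1  0.03 0.03] [ 5.000e-03 -2.000e-03  2.643e+00] F [14.8 -3.5 -7.9] M [-0.63 -2.31  0.03] t 9.45 q6 [-0.06 -0.74] yaw 2.249 p [ 0.5904 -0.001   0.2962]
```

```bash
python3 -m jog '[[0,0,0,0,0,0],[0,0,0,0,0,0],[0,0,0,0,0,0],[0,0,0,0,0,0],[0,0,0,0,0,0]]' 100
python3 -m jog '[[0,0,-1,0,0,0],[0,0,-3,0,0,0],[0,0,-5,0,0,0],[0,0,-6.5,0,0,0],[0,0,-6.5,0,0,0]]'
python3 -m jog '[[0,0,0,0,0,0],[0,0,0,0,0,0],[0,0,0,0,0,0],[0,0,0,0,0,0],[0,0,0,0,0,0],[0,0,0,0,0,0],[0,0,0,0,0,0],[0,0,0,0,0,0]]' 32
python3 -c "
from h import *
to(.591,-.0008,.331,2.249)"
```

```text
time_s: 9.95
ee_pos: [0.5897, -0.0005, 0.2961]
eef_rot: [-3.142, -0.0, 2.246]
force: [-0.6, 0.3, 0.7]
grip_width: 0.0925
grip_force: 0.0
time_s: 10.45
ee_pos: [0.5899, -0.0005, 0.3639]
eef_rot: [3.139, 0.003, 2.246]
force: [0.4, -0.6, 0.4]
grip_width: 0.094
grip_force: 0.0
time_s: 11.25
ee_pos: [0.5898, -0.0005, 0.3611]
eef_rot: [3.142, 0.0, 2.246]
force: [-0.2, 0.2, -0.2]
grip_width: 0.0336
grip_force: 0.0
row [-0.1   0.08  3.01] [ 0.     0.    -0.003] F [-0.2  0.2 -0.2] M [ 0.   -0.05  0.04] t 11.25 q6 [-0.06 -0.74] yaw 2.246 p [ 5.898e-01 -5.000e-04  3.611e-01]
```

Descend to tip ≈ 0.131, then probe in 1 mm steps.

```bash
python3 -m jog '[[-0.1,0.1,0,0,0,0],[-0.1,0.1,1.2,0,0,0],[-0.1,0.1,2.2,0,0,0],[-0.1,0.1,2.8,0,0,0],[-0.1,0.1,3.1,0,0,0],[-0.1,0.1,3.1,0,0,0],[-0.1,0.1,3.1,0,0,0]]'
python3 -m jog '[[0,0,0.1,0,0,0],[0,0,0.1,0,0,0]]'
python3 -m jog '[[0,0,0.1,0,0,0],[0,0,0.1,0,0,0]]'
python3 -m jog '[[0,0,0.1,0,0,0],[0,0,0.1,0,0,0]]'
```

```text
time_s: 11.95
ee_pos: [0.5912, -0.0007, 0.3303]
eef_rot: [3.141, 0.0, 2.246]
force: [1.0, 0.5, 0.4]
grip_width: 0.0299
grip_force: 0.0
time_s: 12.15
ee_pos: [0.5912, -0.0007, 0.3292]
eef_rot: [3.141, 0.0, 2.246]
force: [-0.2, 1.0, 0.3]
grip_width: 0.0297
grip_force: 0.0
time_s: 12.35
ee_pos: [0.5912, -0.0007, 0.3281]
eef_rot: [-3.142, 0.0, 2.246]
force: [-0.1, 0.1, 0.1]
grip_width: 0.0302
grip_force: 0.0
time_s: 12.55
ee_pos: [0.5912, -0.0007, 0.3271]
eef_rot: [3.141, 0.0, 2.246]
force: [1.0, 0.6, -0.5]
grip_width: 0.0302
grip_force: 0.0
```

```bash
python3 -m jog '[[0,0,0.1,0,0,0],[0,0,0.1,0,0,0]]'
```

```text
time_s: 12.75
ee_pos: [0.5912, -0.0007, 0.3269]
eef_rot: [3.141, 0.0, 2.246]
force: [-3.3, -0.1, 7.5]
grip_width: 0.0299
grip_force: 3.6
```

```bash
python3 -m jog '[[0,0,-1,0,0,0],[0,0,-2.5,0,0,0],[0,0,-4,0,0,0],[0,0,-4.2,0,0,0],[0,0,-4.2,0,0,0]]' 
python3 -c "
from h import *
to(.478,.215,.37,1.70)"
```

```text
time_s: 13.25
ee_pos: [0.5911, -0.0007, 0.3683]
eef_rot: [3.141, 0.0, 2.246]
force: [0.6, -0.1, 0.2]
grip_width: 0.0305
grip_force: 0.0
row [23.91  4.65 -0.17] [0.001 0.    0.546] F [ 0.6 -0.1  0.2] M [-0.02 -0.1  -0.01] t 13.25 q6 [-0.06 -0.74] yaw 2.246 p [ 0.5911 -0.0007  0.3683]
```

```bash
python3 -m jog '[[4,0.8,0,0,0,0.1],[8,1.6,0,0,0,0.2],[12,2.4,0,0,0,0.3],[16,3.2,0,0,0,0.4],[20,4,0,0,0,0.55],[23.9,4.7,0,0,0,0.55],[23.9,4.7,0,0,0,0.55],[23.9,4.7,0,0,0,0.55]]' 0 10
python3 -c "
from h import *
to(.478,.215,.330,1.70)
for n in('top','side'):
    a=ctrl.camera(n)['img'];cv2.imwrite('pics/%s2.png'%n,a)
a=cv2.imread('pics/top2.png')[130:235,150:265];b=cv2.imread('pics/side2.png')[130:220,210:310]
cv2.imwrite('pics/c2.png',np.hstack([cv2.resize(a,(400,365),interpolation=3),cv2.resize(b,(400,365),interpolation=3)]))"
```

```text
time_s: 14.05
ee_pos: [0.4783, 0.2156, 0.3675]
eef_rot: [-3.141, 0.0, 1.698]
force: [-0.1, -0.6, -0.6]
grip_width: 0.0003
grip_force: 0.0
row [-0.06 -0.03  3.75] [-0.001  0.    -0.002] F [-0.1 -0.6 -0.6] M [-0.07 -0.13  0.02] t 14.05 q6 [0.35 0.23] yaw 1.698 p [0.4783 0.2156 0.3675]
```

View pics/c2.png

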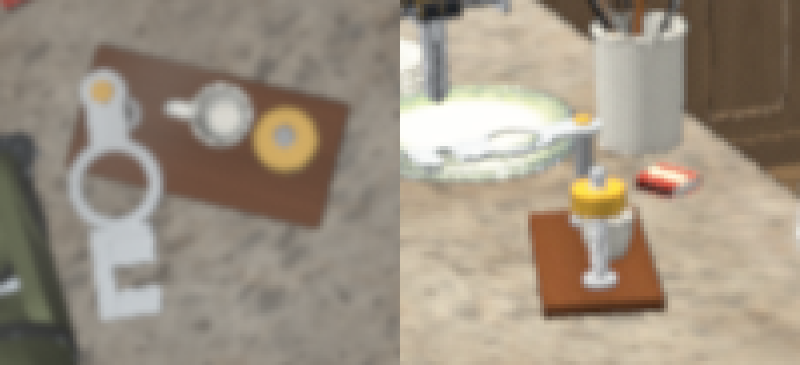

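```bash
python3 -m jog '[[0,0,1.5,0,0,0],[0,0,3,0,0,0],[0,0,3.8,0,0,0],[0,0,3.8,0,0,0],[-1,0,3.8,0,0,0],[-2,0,3.8,0,0,0],[-2.6,0,3.8,0,0,0],[-2.6,0,3.8,0,0,0]]'
python3 - <<'E'
from h import *
to(.478,.19,.330,1.7)
o=ctrl.get_obs();y=o["eef_rot"][2];d=np.array([.633,.1635])-o["ee_pos"][:2]
p=np.array([np.cos(y)*d[0]+np.sin(y)*d[1],np.sin(y)*d[0]-np.cos(y)*d[1]]);print("pivot in tool",p)
for a in np.arange(.1,.71,.1):
    c,s=np.cos(-a),np.sin(-a);print(round(-a,2),np.round((p-np.array([[c,-s],[s,c]])@p)*100,2))
E
```

```text
time_s: 14.95
ee_pos: [0.482, 0.1885, 0.3305]
eef_rot: [3.141, -0.0, 1.695]
force: [0.3, -0.4, 0.2]
grip_width: 0.0004
grip_force: 0.0
row [ 0.2  -0.38  0.05] [ 0.001 -0.    -0.005] F [ 0.3 -0.4  0.2] M [-0.06 -0.07  0.  ] t 14.95 q6 [0.3  0.18] yaw 1.695 p [0.482  0.1885 0.3305]
pivot in tool [-0.04341014  0.14679032]
-0.1 [-1.49 -0.36]
-0.2 [-3.   -0.57]
-0.3 [-4.53 -0.63]
-0.4 [-6.06 -0.53]
-0.5 [-7.57 -0.28]
-0.6 [-9.05  0.11]
-0.7 [-10.48   0.66]
```

```bash
python3 -m jog '[[-0.75,-0.18,0,0,0,-0.05],[-1.5,-0.36,0,0,0,-0.1],[-3,-0.57,0,0,0,-0.2],[-4.53,-0.63,0,0,0,-0.3],[-6.06,-0.53,0,0,0,-0.4],[-7.57,-0.28,0,0,0,-0.5],[-8.3,-0.1,0,0,0,-0.55],[-8.3,-0.1,0,0,0,-0.55]]'
python3 - <<'E'
from h import *
to(.478,.19,.330,1.7)
o=ctrl.get_obs();y=o["eef_rot"][2];d=np.array([.633,.1635])-o["ee_pos"][:2]
p=np.array([np.cos(y)*d[0]+np.sin(y)*d[1],np.sin(y)*d[0]-np.cos(y)*d[1]]);print("pivot in tool",p)
for a in np.arange(.1,.71,.1):
    c,s=np.cos(-a),np.sin(-a);print(round(-a,2),np.round((p-np.array([[c,-s],[s,c]])@p)*100,2))
a=ctrl.camera('top')['img'];cv2.imwrite('pics/c3.png',cv2.resize(a[130:235,140:265],(625,525),interpolation=3))
E
```

```text
time_s: 15.75
ee_pos: [0.4913, 0.1064, 0.3303]
eef_rot: [3.141, 0.0, 2.245]
force: [-0.1, 0.1, -0.2]
grip_width: 0.0005
grip_force: 0.0
row [7.36 4.18 0.03] [0.    0.    0.545] F [-0.1  0.1 -0.2] M [ 0.01 -0.12  0.02] t 15.75 q6 [ 0.14 -0.53] yaw 2.245 p [0.4913 0.1064 0.3303]
pivot in tool [-0.04387446  0.14632263]
-0.1 [-1.48 -0.36]
-0.2 [-2.99 -0.58]
-0.3 [-4.52 -0.64]
-0.4 [-6.04 -0.55]
-0.5 [-7.55 -0.31]
-0.6 [-9.03  0.08]
-0.7 [-10.46   0.61]
```

View pics/c3.png

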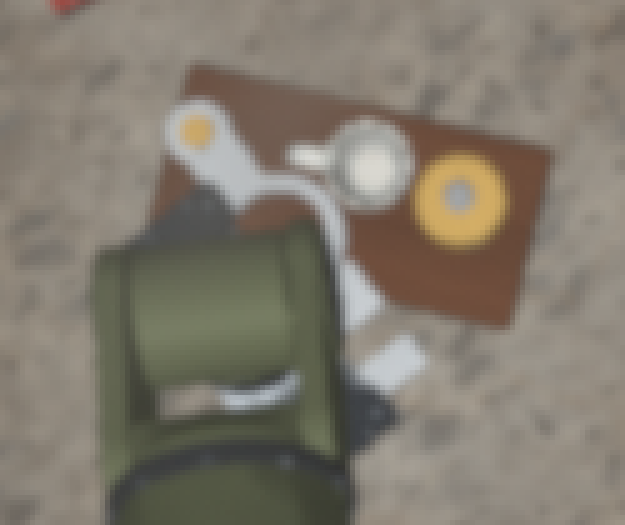

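```bash
python3 -m jog '[[-0.74,-0.18,0,0,0,-0.05],[-1.48,-0.36,0,0,0,-0.1],[-2.99,-0.58,0,0,0,-0.2],[-4.52,-0.64,0,0,0,-0.3],[-6.04,-0.55,0,0,0,-0.4],[-6.8,-0.43,0,0,0,-0.45],[-7.55,-0.31,0,0,0,-0.5],[-7.55,-0.31,0,0,0,-0.5]]'
python3 - <<'E'
from h import *
to(.478,.19,.330,2.88)
o=ctrl.get_obs();y=o["eef_rot"][2];P=np.array([.633,.1635]);d=P-o["ee_pos"][:2]
f=np.arctan2(-.165,-.042);n=np.array([-np.sin(f),np.cos(f)]);print("behind closed centre line",d@n,"along",-d@[np.cos(f),np.sin(f)])
a=ctrl.camera('top')['img'];cv2.imwrite('pics/c4.png',cv2.resize(a[130:235,140:265],(625,525),interpolation=3))
E
```

```text
time_s: 16.6
ee_pos: [0.5362, 0.0462, 0.3301]
eef_rot: [3.141, 0.0, 2.745]
force: [0.1, 0.7, -0.4]
grip_width: 0.0002
grip_force: 0.0
row [1.092e+01 1.102e+01 1.000e-02] [ 0.     0.    -0.135] F [ 0.1  0.7 -0.4] M [ 0.04 -0.16  0.01] t 16.6 q6 [ 0.02 -1.16] yaw 2.745 p [0.5362 0.0462 0.3301]
behind closed centre line 0.06491466931406728 along 0.13755269966257963
```

View pics/c4.png

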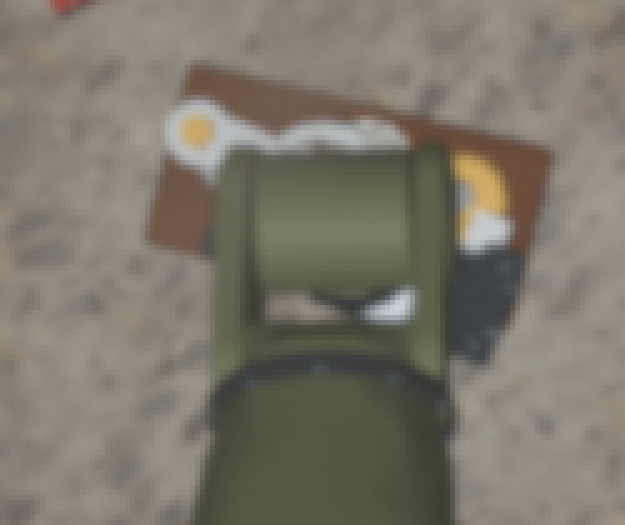

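```bash
python3 -m jog '[[-0.5,-0.1,0,0,0,-0.04],[-1,-0.2,0,0,0,-0.07],[-1.5,-0.35,0,0,0,-0.11],[-1.8,-0.42,0,0,0,-0.13],[-1.8,-0.42,0,0,0,-0.13]]'
python3 -m jog '[[-0.2,0,0,0,0,0],[-0.2,0,0,0,0,0]]'
python3 -m jog '[[-0.2,0,0,0,0,0],[-0.2,0,0,0,0,0]]'
python3 -m jog '[[-0.15,0,0,0,0,0],[-0.15,0,0,0,0,0]]'
```

```text
time_s: 17.15
ee_pos: [0.5508, 0.0356, 0.3301]
eef_rot: [3.142, 0.0, 2.875]
force: [0.1, -0.7, 0.4]
grip_width: 0.0009
grip_force: 0.0
time_s: 17.35
ee_pos: [0.5528, 0.0349, 0.3301]
eef_rot: [3.142, -0.0, 2.875]
force: [0.7, 0.3, 0.8]
grip_width: 0.0005
grip_force: 0.1
time_s: 17.55
ee_pos: [0.5548, 0.0342, 0.3301]
eef_rot: [-3.142, 0.0, 2.875]
force: [0.1, -0.4, -0.4]
grip_width: 0.0005
grip_force: 0.0
time_s: 17.75
ee_pos: [0.5563, 0.0338, 0.3301]
eef_rot: [3.142, 0.0, 2.876]
force: [-0.2, 0.0, -0.1]
grip_width: 0.0003
grip_force: 0.0
```

```bash
for i in 1; do :; done; python3 -m jog '[[-0.15,0,0,0,0,0],[-0.15,0,0,0,0,0]]'
python3 -m jog '[[-0.15,0,0,0,0,0],[-0.15,0,0,0,0,0]]'
python3 -m jog '[[-0.15,0,0,0,0,0],[-0.15,0,0,0,0,0]]'
```

```text
time_s: 17.95
ee_pos: [0.5577, 0.0334, 0.3301]
eef_rot: [3.142, 0.0, 2.876]
force: [0.3, 0.1, -0.5]
grip_width: 0.0006
grip_force: 0.0
time_s: 18.15
ee_pos: [0.5592, 0.033, 0.3301]
eef_rot: [3.142, 0.0, 2.876]
force: [0.8, -0.1, 0.1]
grip_width: 0.0006
grip_force: 0.0
time_s: 18.35
ee_pos: [0.5606, 0.0326, 0.3301]
eef_rot: [-3.142, -0.0, 2.876]
force: [-2.0, 0.6, 0.5]
grip_width: 0.0003
grip_force: 0.7
```

```bash
python3 -m jog '[[-0.1,0,0,0,0,0],[-0.1,0,0,0,0,0]]'
python3 -m jog '[[-0.1,0,0,0,0,0],[-0.1,0,0,0,0,0]]'
```

```text
time_s: 18.55
ee_pos: [0.5612, 0.0325, 0.33]
eef_rot: [-3.141, -0.002, 2.876]
force: [-7.2, 1.8, 3.8]
grip_width: 0.0002
grip_force: 4.1
time_s: 18.75
ee_pos: [0.5618, 0.0324, 0.3299]
eef_rot: [-3.141, -0.004, 2.876]
force: [-14.7, 2.1, 7.0]
grip_width: 0.0001
grip_force: 7.4
```

```bash
python3 -m jog '[[1,0,0,0,0,0],[3,0,0,0,0,0],[5,0,0,0,0,0],[8,0,-3,0,0,0],[12,0,-6,0,0,0],[16,0,-9,0,0,0],[18,0,-10,0,0,0],[18,0,-10,0,0,0]]'
python3 - <<'E'
from h import *
to(.4,.1,.45,2.88)
a=ctrl.camera('top')['img'][130:235,150:265];b=ctrl.camera('side')['img'][150:220,220:310]
cv2.imwrite('pics/c5.png',np.hstack([cv2.resize(a,(400,365),interpolation=3),cv2.resize(b,(400,311),interpolation=3)[:365] if 0 else cv2.resize(b,(400,365),interpolation=3)]))
E
```

```text
time_s: 19.55
ee_pos: [0.387, 0.0799, 0.4321]
eef_rot: [3.14, 0.005, 2.877]
force: [-0.5, -0.4, -0.5]
grip_width: 0.0002
grip_force: 0.0
row [-0.74  2.28 -1.79] [ 0.002  0.005 -0.003] F [-0.5 -0.4 -0.5] M [ 0.07 -0.2  -0.01] t 19.55 q6 [ 0.11 -1.2 ] yaw 2.877 p [0.387  0.0799 0.4321]
```

View pics/c5.png

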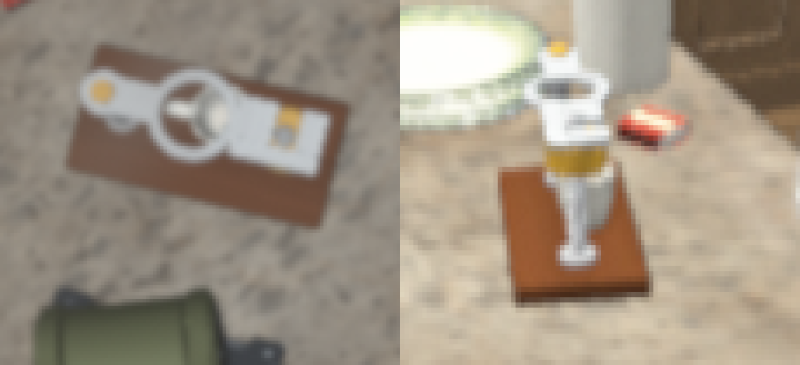

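The bar now lies across the rod, with the rod at the bottom of the notch (top view, about (285,135)). The ring is over the cup, which hasn't moved, and the collar is just below the bar. The arm is clear, so I'm handing in.

```bash
python3 -m jog '[[0,0,0,0,0,0],[0,0,0,0,0,0],[0,0,0,0,0,0]]' >/dev/null; python3 -c "
from station import ctrl
print(ctrl.hand_in())"
```

```text
the job is handed in; nothing more can be done
None
```

I handed the job in at about 20 s on the robot's clock: the collar's top face probed at about 128 mm, and the bar is pushed home against its stop with the rod in the notch; the cup was not disturbed.

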